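# Seat the cover of a chip test fixture on its hidden dowels and hold it down

## Task

The aluminium cover is lying loose in the channel of the heat-sink test fixture, drawn back towards the robot and resting on top of dowel pins hidden beneath it. Slide it along the channel, away from the robot and without lifting it out, until it drops onto the dowels; then press it fully home against the sprung contact pad. Finish while still holding it pressed down, and leave the other things on the bench where they are.

Things in the scene. Friction and masses are not known exactly. Their poses are not given: they have to be found in the camera images.
- fixture: Test fixture fixed on the bench: finned aluminium heat sink 200 x 110 mm, flat deck 34 mm above the bench. Two dark side rails 18 mm higher than the deck form a channel 78.4 mm wide; equal-height stops close its ends, 94 mm behind and 88 mm ahead of the origin. Origin: underside centre. x runs along the channel, away from the robot (within 40 degrees of straight ahead); z up.
- deck (a point): Centre of the fixture's deck, same axes. Under the cover four 8 mm dowels stand 12 mm proud of the deck in a rectangle 76 mm (x) by 44 mm (y), centred across the channel; where along the channel varies and is hidden. A 30 mm square contact pad here stands 5 mm proud on a spring: yields from about 4.4 N, flush with the deck at about 10 N.
- cover: Loose aluminium cover, 140 (x, along the channel) x 76 (y) x 16 mm, about 0.28 kg. Origin: underside centre; z up. Four blind holes below, 13 mm deep, 11 (x) x 13 mm (y), in a 76 x 44 mm rectangle about the origin, fit the dowels. At the start it lies on the dowel tips, underside 12 mm above the deck, and must slide 10 to 26 mm along the fixture's +x to drop (takes 2 to 5 N).
- knob_top (a point): Centre of the flat top of the cover's upright black round knob (26 mm diameter, 30 mm tall, in the middle of the cover), 46 mm above the cover's underside. Over the dowels the cover, if free to fall, drops 7 mm onto the contact pad (underside 5 mm above the deck) and slides no further; pressed fully home its underside meets the deck; let go, it rises again.
- foam: Bystander: off-white rigid foam block 100 x 130 x 45 mm lying on the bench to the left of the fixture. Origin: centre of the underside.
- screwdriver: Bystander: small screwdriver with a red handle, 160 mm long, lying on the bench to the right of the fixture. Origin: underside, near mid-length, x towards its tip.
- adapter: Bystander: small steel fibre adapter, about 28 x 22 x 16 mm, lying on the bench to the right of the fixture. Origin: centre of the underside.
Things that resemble listed ones, but are neither listed nor needed, are in the scene too. What is shaped like the cover but purple or yellow is not meant. What is shaped like the fixture but purple or red is not meant.

How it is judged (in metres and radians):
On the way:
1. the cover has dropped onto the dowels (z of cover in the frame of fixture below 0.0405 m and x of cover in the frame of fixture between -0.008 and 0.011 m and angle between cover's own z axis and vertical below 0.06 rad), for 0.2 s.
At the end, for the whole second after the job is handed in: The cover sits on the dowels in the channel, level within 0.03 rad, aligned with the channel within 0.06 rad, its underside less than 1.8 mm above the deck, at rest, and the robot is still pressing on it with more than 3 N (z of cover in the frame of fixture below 0.0358 m and x of cover in the frame of fixture between -0.008 and 0.011 m and y of cover in the frame of fixture between -0.006 and 0.006 m and angle between the x axis of cover and the x axis of fixture, either way round below 0.06 rad and angle between cover's own z axis and vertical below 0.03 rad and linear speed of cover below 0.01 m/s and (contact force between cover and the fingers above 3 N or contact force between cover and the arm above 3 N)); the arm keeps its last pose, push and grip.
It fails at once if the cover is lifted out of the channel (z of cover in the frame of fixture above 0.056 m).
It fails at once if a bystander is disturbed (distance of any of foam, screwdriver, adapter from where it was at the start of the episode above 0.02 m).
It also fails if it takes over 38 s, if anything falls off the work surface, if the arm or the gripper's body presses on something with over 40 N, if the wrist force passes 120 N, or if a joint passes its speed limit or range.

## Robot

A 6-joint arm with a two-finger parallel gripper is mounted at the origin on the work surface. World frame = base frame: x ahead of the robot, y to its left, z up, the work surface at z = 0. Lengths are in mm, angles in rad, forces in N, time in s.
With the tool pointing down it reaches from about 400 to 825 mm from the base axis. Payload 7 kg.
Tool frame: the origin (TCP) lies midway between the tips of the shut fingers; the grasp point (between the pads) lies 19 mm behind it; z points along the fingers, y is the line along which they close (so a half turn about z gives the same grasp; the last joint's range is limited). The gripper opens to 85 mm and grips with 20 to 120 N. Pads are 22 mm wide; open, the fingers measure 114 mm over their backs; the gripper's body (76 mm by 85 mm) begins 54 mm behind the grasp point. The pads swing forward as they close: fully open they stand 13 mm farther back than shut.
Start: joints at [-0.969, 0.359, 0.012, 0, -1.224, -0.288], TCP at [208.329, -642.023, 193.902] pointing down, gripper open.
Joint ranges: [-3.07, 3.07], [-1.43, 2.12], [-1.02, 1.25], [-3.03, 1.67], [-3.05, -0], [-3.03, 3.03]. Speed limits (rad/s): [2.39, 2.39, 3.01, 3.14, 3.14, 3.14].

## Interface

Orientations are given as [roll, pitch, yaw] about the fixed x, y, z axes, in that order (R = Rz(yaw) Ry(pitch) Rx(roll)).
In Python, from cell import * gives the robot as it stands. The module is installed in compiled form; this text tells all that it offers.
- The arm moves only by the tool servo_tool, never from a script. Its argument "increments" is a list of rows, each a list of 7 numbers: the shift along the world's x, y, z in mm, then the turn, a rotation vector about the world's x, y, z in rad, then the finger opening in mm, from 0 to 85.4. A call has 1 to 12 rows; each row shifts and turns the commanded pose from where the row before left it; what a row does not reach is not made up. A row lasts 1/10 s, in which the tool goes at most 50 mm and 8.59 degrees, less where a joint would pass 70% of its speed; a pose out of reach is approached as far as the arm can. A call is refused whole if a number of a shift passes 50 or a number of a turn 0.15, either way. A call with a gripper value outside its range is refused whole. The fingers move at their own pace and stop on an object; "force" is the grip in N (left out, the last holds). Time passes only in rows, so rows that do not move let the fingers close. It gives the time, the measured TCP pose, the force, the opening and the grip force at its end, in the units of the state.
- get_state(): the state, without advancing time (a new reading comes with each control period).
- grab_frame(name): name is "side" or "top"; returns a dict with "frame" (400x640x3 uint8, red, green, blue), "intrinsics" (3x3 intrinsics, pixels), "xyz" and "orientation" of the camera in the world. Camera axes: x right, y up, looking along -z (the intrinsics and any distortion apply to the point x, -y, -z); pixel columns grow to the right and rows downward; lengths in mm; the calibration is good to about 2 mm. A picture is of the moment at which its call begins. There is no depth.
- close_job(): hands the job in; it is judged then, once.
The state is a dict: "t": time; "q": joint angles; "joint_vel": joint speeds; "joint_torque": joint torques, N m; "tool_pos": TCP position; "orientation": TCP orientation; "ft_force": force on the tool from outside, world axes, zero at the start; "wrist_torque": the same for the moment, N m; "width": opening from 0.0 (shut) to 1.0 (fully open); "grip_force": force on a finger pad.
Only numpy, scipy, OpenCV 4.12 (cv2) and the standard library are available. Lean on these libraries where they do the work, as an engineer would, in place of code of your own. Each camera call takes 0.05 s, during which the arm holds its last target. There are 200 camera calls.

## Working session

There is one attempt and no reset: what is moved stays moved. The work goes in short steps, Python scripts to look and compute and a tool call to move; the robot and the scene stay as the last step left them, time stands still between calls to the robot, and variables do not carry over. Pictures are saved under pics/ and viewed, at most 10 in all, crops included, and the job is handed in when it is done.

Besides the shell and the picture viewer there is one more tool, called after "Request:" by a JSON object that holds its "method" and its "body". servo_tool: Moves the arm, as the interface text tells. Its arguments: {"type":"object","properties":{"increments":{"type":"array"},"force":{"type":"number"}},"required":["increments"]}

```bash
mkdir -p pics
python3 - <<'E'
from cell import *
import cv2,pickle
d={}
for n in("top","side"):
    f=grab_frame(n);d[n]=f;cv2.imwrite(f"pics/{n}0.png",f["frame"][:,:,::-1]);print(n,f["intrinsics"],f["xyz"],f["orientation"],[k for k in f])
pickle.dump(d,open("f0.pkl","wb"))
print(get_state())
E
```

```text
top [[403.2936895    0.         317.428444  ]
 [  0.         403.2936895  194.06071053]
 [  0.           0.           1.        ]] [ 292.55262409   14.80986527 1032.84975961] [ 0.18180174  0.01579891 -1.57995421] ['frame', 'intrinsics', 'xyz', 'orientation']
side [[381.85422622   0.         321.36862488]
 [  0.         381.85422622 192.14285537]
 [  0.           0.           1.        ]] [-10.26256265 705.40008476 776.97053647] [ 0.86353013  0.02016062 -2.57305563] ['frame', 'intrinsics', 'xyz', 'orientation']
{'t': 0.1, 'q': array([-9.68906972e-01,  3.59304993e-01,  1.11685222e-02, -3.46406744e-04,
       -1.22407316e+00, -2.88064476e-01]), 'joint_vel': array([ 0.00163905, -0.00117551,  0.00092298,  0.00181642, -0.0012084 ,
       -0.00034991]), 'joint_torque': array([-2.71833676e-03, -5.84763300e+01,  2.94106776e+01,  6.95456117e+00,
       -3.20435225e-03,  3.59166563e-06]), 'tool_pos': array([ 208.19056657, -641.59368484,  193.06506778]), 'orientation': array([ 3.14014505e+00, -8.93135477e-05, -2.82788566e+00]), 'ft_force': array([ 0.76245386, -0.23987189, -0.14620986]), 'wrist_torque': array([ 0.00921939,  0.02466634, -0.0119126 ]), 'grip_force': 0.0, 'width': 0.9992082927991331}
```

View pics/top0.png

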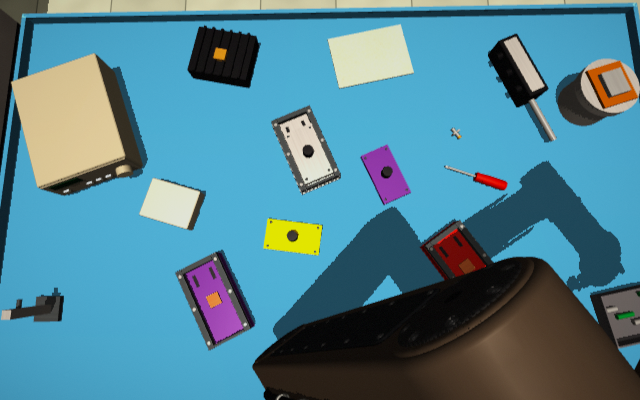

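View pics/side0.png

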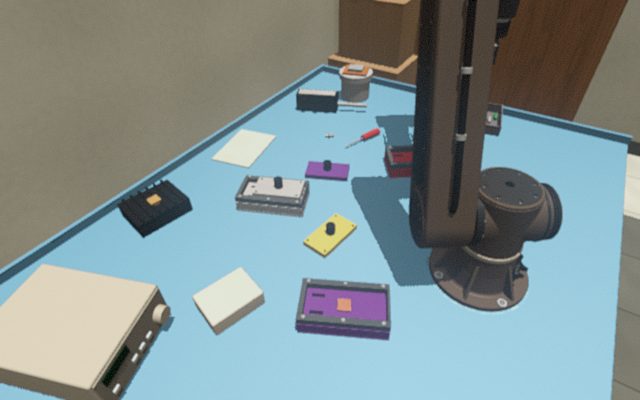

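The top view puts the silver cover in the dark-railed fixture, its knob at about (308,151). Possible confusions are the purple cover (386,172), yellow cover (293,236), purple fixture (213,299) and red fixture (460,255). By the description I choose the aluminium one at (308,151). The side view shows its knob at about (278,182).

```bash
cat > h.py <<'E'
import numpy as np,cv2
from scipy.spatial.transform import Rotation as R
def ray(f,uv):
    K=f["intrinsics"];p=np.linalg.solve(K,[uv[0],uv[1],1]);d=R.from_euler("xyz",f["orientation"]).apply([p[0],-p[1],-p[2]])
    return np.array(f["xyz"]),d/np.linalg.norm(d)
def onz(f,uv,z):
    o,d=ray(f,uv);return o+d*(z-o[2])/d[2]
def proj(f,P):
    c=R.from_euler("xyz",f["orientation"]).inv().apply(np.array(P)-f["xyz"]);q=f["intrinsics"]@[c[0],-c[1],-c[2]];return q[:2]/q[2]
def two(f,a,g,b):
    o,d=ray(f,a);p,e=ray(g,b);s=np.linalg.lstsq(np.c_[d,-e],p-o,rcond=None)[0]
    return (o+d*s[0]+p+e*s[1])/2,np.linalg.norm(o+d*s[0]-p-e*s[1])
E
python3 - <<'E'
import pickle
from h import *
d=pickle.load(open("f0.pkl","rb"))
t=d["top"]["frame"][95:200,260:350];s=d["side"]["frame"][165:220,230:315]
a=cv2.resize(t,None,fx=5,fy=5,interpolation=cv2.INTER_CUBIC);b=cv2.resize(s,(340,220),interpolation=cv2.INTER_CUBIC)
o=np.zeros((525,790,3),np.uint8);o[:525,:450]=a;o[:220,450:]=b
cv2.imwrite("pics/crop.png",o[:,:,::-1])
E
```

```text
(no output)
```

View pics/crop.png

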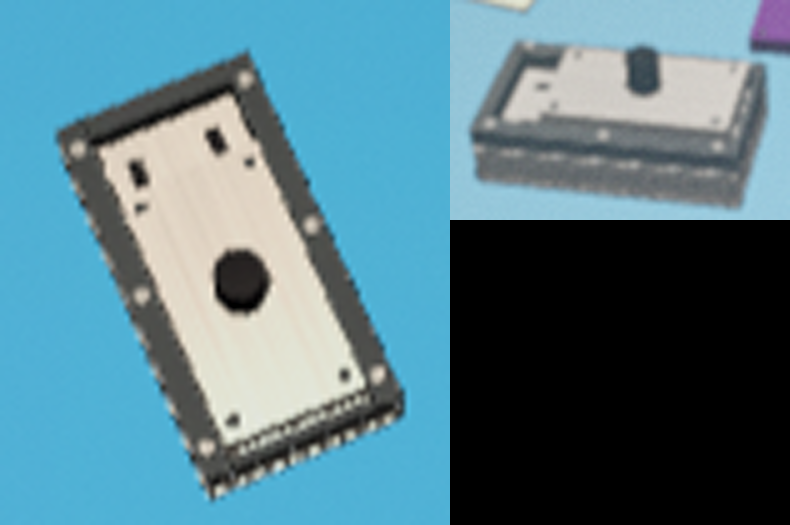

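The crop shows the bare-aluminium cover with its black knob at crop (242,280). Six screws on the dark rails are at (78,149), (245,78), (142,296), (312,226), (206,446) and (378,373). It is the right one.

Run:
```python
import pickle
from h import *
d=pickle.load(open("f0.pkl","rb"));t,s=d["top"],d["side"]
f=lambda c:((c[0]+.5)/5-.5+260,(c[1]+.5)/5-.5+95)
S=np.array([onz(t,f(c),52) for c in[(78,149),(245,78),(142,296),(312,226),(206,446),(378,373)]])[:,:2]
print(S.round(1))
for i,j in((0,4),(1,5)):
    v=S[i]-S[j];print("yaw",np.arctan2(v[1],v[0]),np.hypot(*v))
print("mid",S.mean(0),S[[0,1]].mean(0),S[[2,3]].mean(0),S[[4,5]].mean(0))
# knob: dark blob inside the cover
for n,(x0,y0,x1,y1) in(("top",(296,138,322,164)),("side",(270,172,288,192))):
    g=d[n]["frame"][y0:y1,x0:x1].max(2);m=(g<90).astype(np.uint8)
    k,l,st,c=cv2.connectedComponentsWithStats(m);i=1+st[1:,4].argmax();print(n,st[i]+[x0,y0,0,0,0],c[i]+[x0,y0])
v,u=278.2,178.
print(onz(t,f((242,278)),92), two(t,f((242,278)),s,(278.2,178)))
```

```text
[[655.5 135.1]
 [692.6  49.4]
 [577.2 101.9]
 [612.8  15.8]
 [499.5  69.8]
 [535.7 -16.3]]
yaw 0.3961576703568197 169.19015562033422
yaw 0.39647274890872486 170.15410317373818
mid [595.53587446  59.25904438] [674.08403492  92.20527894] [594.96030771  58.86378353] [517.56328074  26.70807067]
top [303 145  11  13 107] [307.69158879 150.87850467]
side [275 178   7  10  62] [277.70967742 182.5483871 ]
[573.9259381   49.93525069  92.        ] (array([573.53195393,  49.80675965,  92.64389116]), np.float64(0.43684935343425607))
```

Request:
{"method": "servo_tool", "body": {"increments": [[18,36,0,0,0,0.0083,0],[18,36,0,0,0,0.0083,0],[18,36,0,0,0,0.0083,0],[18,36,0,0,0,0.0083,0],[18,36,0,0,0,0.0083,0],[18,36,0,0,0,0.0083,0],[18,36,0,0,0,0.0083,0],[18,36,0,0,0,0.0083,0],[18,36,0,0,0,0.0083,0],[18,36,0,0,0,0.0083,0],[18,36,0,0,0,0,0],[18,36,0,0,0,0,0]], "force": 40}}

```text
t: 1.3
tool_pos: [424.5, -208.4, 193.8]
orientation: [3.141, 0.0, -2.745]
ft_force: [0.3, 0.4, -1.3]
width: -0.002
grip_force: 0.0
```

Request:
{"method": "servo_tool", "body": {"increments": [[16,35,0,0,0,0,0],[16,35,0,0,0,0,0],[16,35,0,0,0,0,0],[16,35,0,0,0,0,0],[16,35,0,0,0,0,0],[16,35,0,0,0,0,0],[16,35,0,0,0,0,0],[0,0,-30,0,0,0,0],[0,0,-30,0,0,0,0],[0,0,0,0,0,0,0],[0,0,0,0,0,0,0]]}}

```text
t: 2.4
tool_pos: [536.2, 34.7, 134.1]
orientation: [-3.141, -0.001, -2.745]
ft_force: [-0.0, 0.2, 0.8]
width: 0.001
grip_force: 0.0
```

Request:
{"method": "servo_tool", "body": {"increments": [[0,0,-22,0,0,0,0],[0,0,-22,0,0,0,0],[0,0,-14,0,0,0,0],[0,0,-8,0,0,0,0],[0,0,0,0,0,0,0],[0,0,0,0,0,0,0]]}}

```text
t: 3.0
tool_pos: [537.3, 35.1, 69.2]
orientation: [-3.141, 0.002, -2.745]
ft_force: [0.1, 0.8, 0.4]
width: 0.0
grip_force: 0.0
```

```bash
cat > look.py <<'E'
import sys
from cell import *
from h import *
o=np.zeros((600,800,3),np.uint8)
t=grab_frame("top")["frame"][95:195,250:350];s=grab_frame("side")["frame"][120:220,220:320]
o[:400,:400]=cv2.resize(t,(400,400),interpolation=2);o[:400,400:]=cv2.resize(s,(400,400),interpolation=2)
cv2.imwrite(sys.argv[1],o[:400,:,::-1]);print(get_state()["ft_force"])
E
python3 look.py pics/a.png
```

```text
[ 0.69972769  0.76991769 -0.01972884]
```

View pics/a.png

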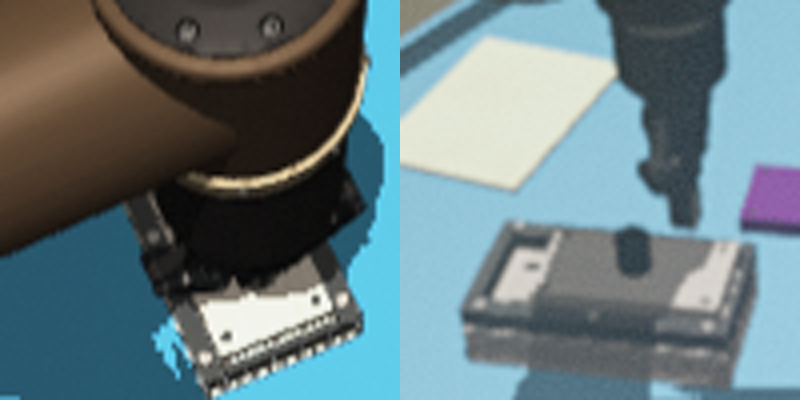

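The side view shows the shut fingers behind the knob at (687,225), knob at (633,250), clear of the cover. I'm advancing along the channel.

Request:
{"method": "servo_tool", "body": {"increments": [[3.7,1.5,0,0,0,0,0],[3.7,1.5,0,0,0,0,0],[1.8,0.8,0,0,0,0,0],[1.8,0.8,0,0,0,0,0],[0.9,0.4,0,0,0,0,0],[0.9,0.4,0,0,0,0,0],[0.9,0.4,0,0,0,0,0],[0.9,0.4,0,0,0,0,0]]}}

```text
t: 3.9
tool_pos: [550.9, 41.2, 67.9]
orientation: [-3.142, -0.0, -2.745]
ft_force: [0.2, 0.4, 0.7]
width: -0.001
grip_force: 0.0
```

Request:
{"method": "servo_tool", "body": {"increments": [[0.9,0.4,0,0,0,0,0],[0.9,0.4,0,0,0,0,0],[0.9,0.4,0,0,0,0,0],[0.9,0.4,0,0,0,0,0],[0.9,0.4,0,0,0,0,0]]}}

```text
t: 4.4
tool_pos: [555.5, 43.2, 67.9]
orientation: [3.142, -0.0, -2.745]
ft_force: [-0.8, -0.2, 0.0]
width: -0.002
grip_force: 0.0
```

Request:
{"method": "servo_tool", "body": {"increments": [[0.9,0.4,0,0,0,0,0],[0.9,0.4,0,0,0,0,0],[0.9,0.4,0,0,0,0,0],[0.9,0.4,0,0,0,0,0],[0.9,0.4,0,0,0,0,0]]}}

```text
t: 4.9
tool_pos: [560.0, 45.2, 67.9]
orientation: [3.142, 0.0, -2.745]
ft_force: [0.3, 0.1, -0.7]
width: -0.001
grip_force: 0.0
```

Request:
{"method": "servo_tool", "body": {"increments": [[0.9,0.4,0,0,0,0,0],[0.9,0.4,0,0,0,0,0],[0.9,0.4,0,0,0,0,0],[0.9,0.4,0,0,0,0,0]]}}

```text
t: 5.3
tool_pos: [563.6, 46.8, 67.9]
orientation: [-3.142, -0.0, -2.745]
ft_force: [-0.1, 0.0, -0.3]
width: -0.004
grip_force: 0.0
```

```bash
python3 look.py pics/b.png
```

```text
[ 0.75291335  0.36357049 -0.85816407]
```

View pics/b.png

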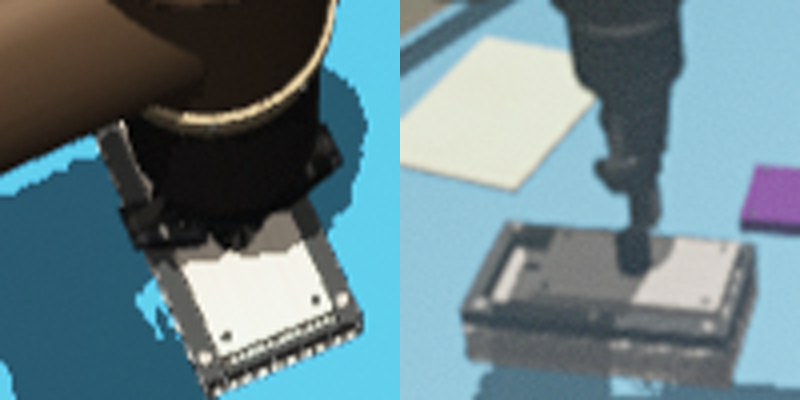

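Run:
```python
import pickle
from h import *
d=pickle.load(open("f0.pkl","rb"));s=d["side"]
for P in([563.6,46.8,67.9],[537.3,35.1,69.2],[573.7,49.9,92],[573.7,49.9,62],[560,46.8,90]):
    p=proj(s,P);print(P,p,(p-[220,120])*4+[400,0])
```

```text
[563.6, 46.8, 67.9] [282.23735293 185.14557402] [648.94941174 260.58229608]
[537.3, 35.1, 69.2] [291.82005445 185.58681606] [687.2802178  262.34726425]
[573.7, 49.9, 92] [278.08112155 178.15531885] [632.32448619 232.62127539]
[573.7, 49.9, 62] [279.03614127 186.13521396] [636.14456506 264.54085586]
[560, 46.8, 90] [282.57008044 179.65111097] [650.28032174 238.60444388]
```

Run:
```python
from cell import *
from h import *
s=grab_frame("side")["frame"][150:200,255:305]
cv2.imwrite("pics/c.png",cv2.convertScaleAbs(cv2.resize(s,(600,600),interpolation=0)[:,:,::-1],alpha=1.6))
```

```text
(no output)
```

View pics/c.png

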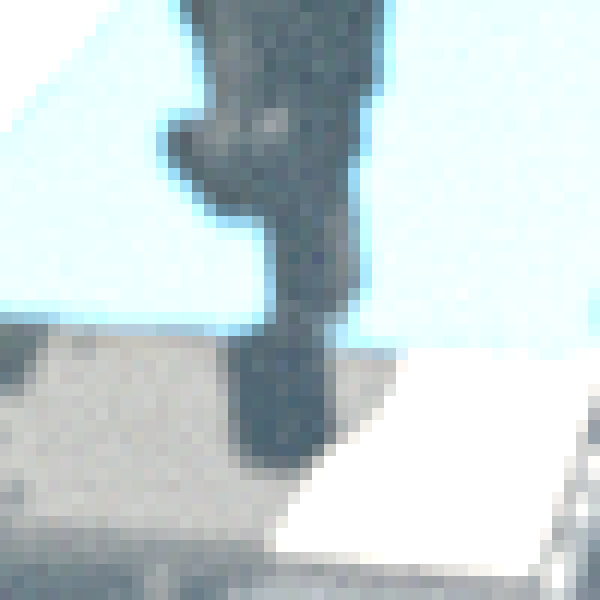

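The crop shows the fingertip ending at about (320,305), which is pixel (281.6,175.4). That is some 10 px above where the reported TCP projects, so I'm checking this with the top view.

Run:
```python
import pickle
from cell import *
from h import *
d=pickle.load(open("f0.pkl","rb"));s=d["side"];t=d["top"]
print("base",proj(s,[0,0,0]),proj(t,[0,0,0]))
print("tip ray",[onz(s,(281.6,175.4),z).round(1) for z in(68,92,106)])
T=[563.6,46.8,67.9];print("top tcp",proj(t,T),proj(t,[563.6,46.8,106]), "body corners z141", [proj(t,np.array(T)+[0,0,73]+R.from_euler("z",.396).apply([a,b,0])).round(0) for a,b in((-38,-42),(-38,42))])
g=grab_frame("top")["frame"];cv2.imwrite("pics/d.png",cv2.convertScaleAbs(cv2.resize(g[115:175,270:345],(750,600),interpolation=0)[:,:,::-1],alpha=2.2))
print(get_state()["q"])
```

```text
base [475.84954904 270.02582836] [331.59137582 392.76325176]
tip ray [array([593.2,  10.7,  68. ]), array([572.8,  34.2,  92. ]), array([560.9,  48. , 106. ])]
top tcp [309.66396124 157.00395846] [309.10861045 152.66846278] body corners z141 [array([332., 156.]), array([298., 170.])]
[ 4.28841690e-01  2.95159315e-01 -3.96800112e-01 -4.10503136e-05
 -8.78873336e-01 -1.60289793e+00]
```

View pics/d.png

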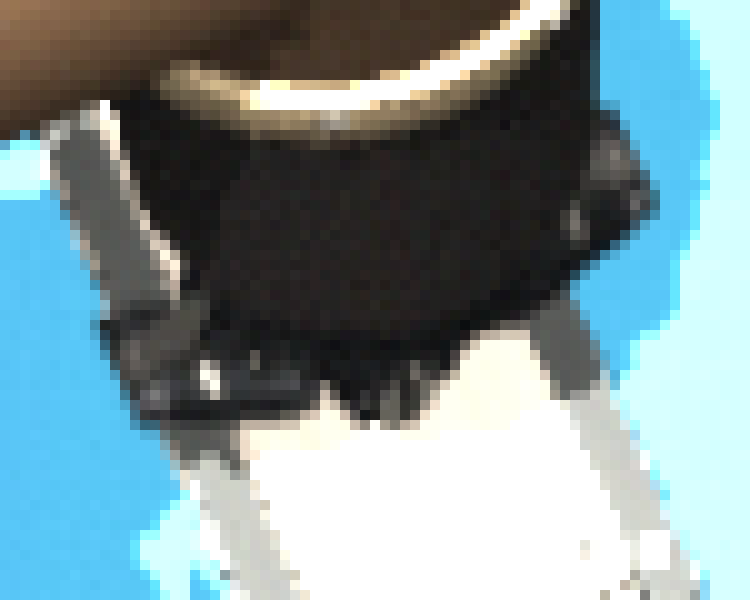

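The top view puts the fingertip's rear edge at about (309.5,157). Both views agree that the real tips are near z≈106, about 38 mm above the reported TCP, which explains why there was no contact. I'll back off, go lower under force watch, and look again.

Request:
{"method": "servo_tool", "body": {"increments": [[-8,-3.3,0,0,0,0,0],[-8,-3.3,0,0,0,0,0],[-8,-3.3,0,0,0,0,0],[-4,-1.7,0,0,0,0,0],[0,0,-8,0,0,0,0],[0,0,-8,0,0,0,0],[0,0,-5,0,0,0,0],[0,0,-3,0,0,0,0],[0,0,0,0,0,0,0]]}}

```text
t: 6.4
tool_pos: [535.3, 35.1, 43.1]
orientation: [-3.142, -0.001, -2.745]
ft_force: [-0.1, 0.7, -0.1]
width: 0.001
grip_force: 0.0
```

```bash
cat > tip.py <<'E'
from cell import *
from h import *
import sys
f=grab_frame("side");g=f["frame"];cv2.imwrite(sys.argv[1],cv2.convertScaleAbs(cv2.resize(g[150:200,255:305],(600,600),interpolation=0)[:,:,::-1],alpha=1.6))
st=get_state();P=st["tool_pos"];print(P,st["ft_force"])
for dz in(0,10,20,30,40):print(dz,(proj(f,P+[0,0,dz])-[255,150])*12+6)
E
python3 tip.py pics/e.png
```

```text
[535.4979868   35.1648253   43.48316995] [ 0.41448878 -0.29049685  0.39477813]
0 [460.94421223 515.97694229]
10 [458.14871084 485.01836941]
20 [455.32070729 453.6998538 ]
30 [452.45963143 422.01508139]
40 [449.56489971 389.95758956]
```

View pics/e.png

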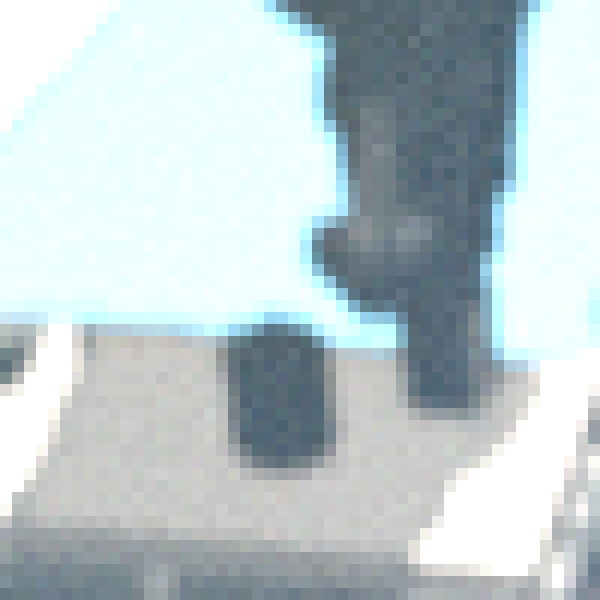

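The fingertip is now at crop (445,407), about z≈78, right beside the knob at (280,395). I'll lower it 8 mm and push.

Request:
{"method": "servo_tool", "body": {"increments": [[0,0,-4,0,0,0,0],[0,0,-4,0,0,0,0],[3.7,1.5,0,0,0,0,0],[3.7,1.5,0,0,0,0,0],[2.8,1.2,0,0,0,0,0],[0.9,0.4,0,0,0,0,0],[0.9,0.4,0,0,0,0,0],[0.9,0.4,0,0,0,0,0],[0.9,0.4,0,0,0,0,0],[0.9,0.4,0,0,0,0,0]]}}

```text
t: 7.45
tool_pos: [550.3, 41.4, 35.9]
orientation: [-3.142, 0.0, -2.745]
ft_force: [1.2, -0.3, -0.8]
width: -0.002
grip_force: 0.0
```

Request:
{"method": "servo_tool", "body": {"increments": [[0.9,0.4,0,0,0,0,0],[0.9,0.4,0,0,0,0,0],[0.9,0.4,0,0,0,0,0],[0.9,0.4,0,0,0,0,0]]}}

```text
t: 7.85
tool_pos: [553.8, 42.9, 35.9]
orientation: [3.142, -0.0, -2.745]
ft_force: [-1.0, -0.9, 0.7]
width: -0.002
grip_force: 1.0
```

Request:
{"method": "servo_tool", "body": {"increments": [[0.9,0.4,0,0,0,0,0],[0.9,0.4,0,0,0,0,0],[0.9,0.4,0,0,0,0,0],[0.9,0.4,0,0,0,0,0]]}}

```text
t: 8.25
tool_pos: [557.3, 44.5, 35.8]
orientation: [3.142, -0.0, -2.745]
ft_force: [-1.9, -0.5, -0.1]
width: -0.001
grip_force: 0.9
```

Request:
{"method": "servo_tool", "body": {"increments": [[0.9,0.4,0,0,0,0,0],[0.9,0.4,0,0,0,0,0],[0.9,0.4,0,0,0,0,0],[0.9,0.4,0,0,0,0,0]]}}

```text
t: 8.65
tool_pos: [561.1, 46.3, 35.8]
orientation: [3.142, 0.0, -2.745]
ft_force: [-1.8, -0.7, -0.0]
width: -0.001
grip_force: 0.7
```

Request:
{"method": "servo_tool", "body": {"increments": [[0.9,0.4,0,0,0,0,0],[0.9,0.4,0,0,0,0,0],[0.9,0.4,0,0,0,0,0]]}}

```text
t: 8.95
tool_pos: [563.8, 47.4, 35.9]
orientation: [3.142, 0.0, -2.745]
ft_force: [-0.5, -0.2, -0.6]
width: 0.0
grip_force: 0.6
```

Request:
{"method": "servo_tool", "body": {"increments": [[0.9,0.4,0,0,0,0,0],[0.9,0.4,0,0,0,0,0]]}}

```text
t: 9.15
tool_pos: [565.6, 48.2, 35.9]
orientation: [3.142, -0.0, -2.745]
ft_force: [-2.0, -0.1, -0.7]
width: -0.002
grip_force: 0.6
```

Request:
{"method": "servo_tool", "body": {"increments": [[0.9,0.4,0,0,0,0,0],[0.9,0.4,0,0,0,0,0]]}}

```text
t: 9.35
tool_pos: [567.4, 49.0, 35.9]
orientation: [-3.142, -0.0, -2.745]
ft_force: [0.0, -0.6, -1.2]
width: -0.001
grip_force: 0.5
```

Request:
{"method": "servo_tool", "body": {"increments": [[0.9,0.4,0,0,0,0,0],[0.9,0.4,0,0,0,0,0]]}}

```text
t: 9.55
tool_pos: [569.2, 49.8, 35.9]
orientation: [-3.142, 0.0, -2.745]
ft_force: [-0.5, -0.6, -1.3]
width: 0.003
grip_force: 0.5
```

Request:
{"method": "servo_tool", "body": {"increments": [[0.9,0.4,0,0,0,0,0],[0.9,0.4,0,0,0,0,0]]}}

```text
t: 9.75
tool_pos: [571.0, 50.6, 35.9]
orientation: [-3.142, -0.0, -2.745]
ft_force: [-2.1, -1.0, -1.0]
width: 0.0
grip_force: 0.5
```

```bash
python3 tip.py pics/g.png
```

```text
[571.1615276   50.68731792  35.8974256 ] [-0.82210813 -0.65521842 -1.08826954]
0 [310.29251506 525.48797437]
10 [306.65889072 494.85915238]
20 [302.98339752 463.87740612]
30 [299.26530759 432.53660034]
40 [295.50387612 400.83045674]
```

View pics/g.png

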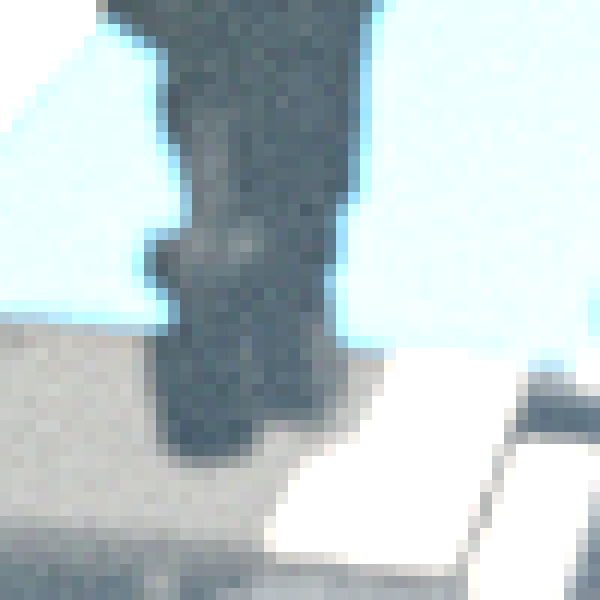

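The knob's base has slid from crop (280,465) to (210,455), roughly 20 mm, and has not dropped yet. I'll continue pushing.

Request:
{"method": "servo_tool", "body": {"increments": [[0.9,0.4,0,0,0,0,0],[0.9,0.4,0,0,0,0,0]]}}

```text
t: 10.0
tool_pos: [573.2, 51.5, 36.0]
orientation: [-3.142, 0.001, -2.745]
ft_force: [-0.2, -0.2, 1.1]
width: -0.002
grip_force: 0.0
```

Request:
{"method": "servo_tool", "body": {"increments": [[0.9,0.4,0,0,0,0,0],[0.9,0.4,0,0,0,0,0]]}}

```text
t: 10.2
tool_pos: [575.0, 52.4, 36.1]
orientation: [-3.142, 0.001, -2.745]
ft_force: [0.2, -0.2, 0.1]
width: 0.001
grip_force: 0.0
```

Request:
{"method": "servo_tool", "body": {"increments": [[0.9,0.4,0,0,0,0,0],[0,0,0,0,0,0,0]]}}

```text
t: 10.4
tool_pos: [575.4, 52.6, 35.9]
orientation: [-3.142, -0.0, -2.745]
ft_force: [-0.2, -0.7, 0.3]
width: 0.001
grip_force: 0.4
```

Request:
{"method": "servo_tool", "body": {"increments": [[0.9,0.4,0,0,0,0,0],[0.9,0.4,0,0,0,0,0],[0,0,0,0,0,0,0]]}}

```text
t: 10.7
tool_pos: [577.3, 53.4, 35.9]
orientation: [-3.142, -0.0, -2.745]
ft_force: [-1.1, -1.0, 0.9]
width: -0.0
grip_force: 0.6
```

```bash
python3 tip.py pics/i.png
```

```text
[577.25284225  53.34537119  35.8887541 ] [-0.91295985 -1.23216951  0.74372992]
0 [284.32726029 523.19575842]
10 [280.54783804 492.57761586]
20 [276.72490097 461.60694781]
30 [272.85769323 430.27763076]
40 [268.94544132 398.58339854]
```

View pics/i.png

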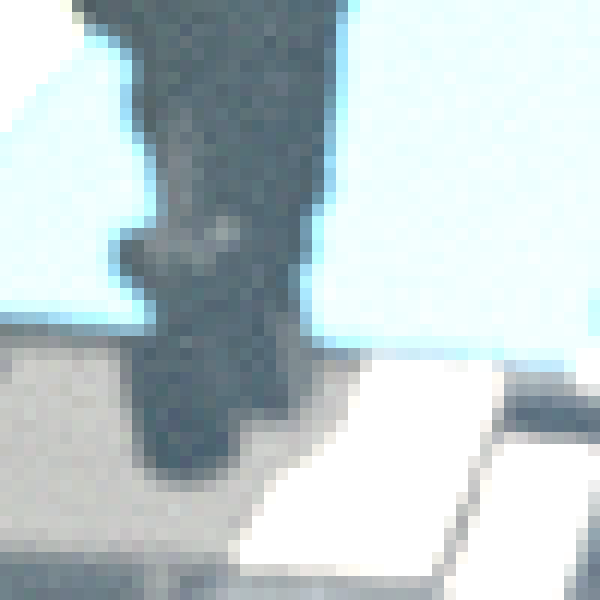

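Knob base is now at crop (190,475) where it was (210,455), lower by about 1.7 px (≈7 mm). The cover has dropped onto the dowels. I'll back off and measure the knob numerically.

Request:
{"method": "servo_tool", "body": {"increments": [[-6,-2.5,0,0,0,0,0],[-10,-4.2,0,0,0,0,0],[-14,-5.8,0,0,0,0,0],[0,0,0,0,0,0,0]]}}

```text
t: 11.15
tool_pos: [544.9, 40.0, 35.9]
orientation: [3.141, -0.001, -2.745]
ft_force: [0.2, 0.5, 0.3]
width: 0.003
grip_force: 0.0
```

```bash
cat > k.py <<'E'
from cell import *
from h import *
import pickle
def prof(f):
    g=f["frame"].max(2).astype(int);out=[]
    for v in range(176,192):
        r=np.where(g[v,255:300]<90)[0]+255
        out.append((v,r[0] if len(r) else None,''.join('#' if x<90 else '.' for x in g[v,255:300])))
    return out
d=pickle.load(open("f0.pkl","rb"))
for f in(d["side"],grab_frame("side")):
    for o in prof(f):print(*o)
f=d["side"]
for z,P in((92,(573.7,49.9)),(85,(598,60.3)),(85,(596,59.4))):print(P,proj(f,[*P,z]),proj(f,[*P,z-30]))
print(get_state()["tool_pos"])
E
python3 k.py
```

```text
176 None .............................................
177 None .............................................
178 275 ....................######...................
179 255 #...................######...................
180 255 #...................######...................
181 275 ....................######...................
182 275 ....................######...................
183 275 ....................######...................
184 275 ....................#######..................
185 275 ....................#######..................
186 275 ....................#######..................
187 276 .....................#####...................
188 None .............................................
189 None .............................................
190 None .............................................
191 None .............................................
176 280 .........................###########.........
177 280 .........................###########.........
178 265 ..........######.........###########.........
179 266 ...........#########....#############........
180 266 ......
[... 182 characters left out ...]
....######.......##
184 267 ............########...........#####.......##
185 267 ............########...........#####.......##
186 267 ............########.........................
187 267 ............########.........................
188 268 .............#######.........................
189 269 ..............####...........................
190 None .............................................
191 None .............................................
(573.7, 49.9) [278.08112155 178.15531885] [279.03614127 186.13521396]
(598, 60.3) [269.50920145 179.25662257] [270.60473659 187.16003963]
(596, 59.4) [270.24054241 179.31302769] [271.32375997 187.21736093]
[546.22405974  40.43767089  36.16013601]
```

Request:
{"method": "servo_tool", "body": {"increments": [[0,0,20,0,0,0,0],[0,0,16,0,0,0,0],[0,0,0,0,0,0,0],[20,7,0,0,0,0,0],[20,8,0,0,0,0,0],[11,4.5,0,0,0,0,0],[0,0,0,0,0,0,0],[0,0,0,0,0,0,0]]}}

```text
t: 12.0
tool_pos: [597.5, 60.2, 71.1]
orientation: [3.141, -0.002, -2.745]
ft_force: [-0.7, -0.3, -0.0]
width: -0.002
grip_force: 0.0
```

Request:
{"method": "servo_tool", "body": {"increments": [[0,0,-7,0,0,0,0],[0,0,-5,0,0,0,0],[0,0,-3,0,0,0,0],[0,0,-2,0,0,0,0],[0,0,-1,0,0,0,0],[0,0,-1,0,0,0,0],[0,0,0,0,0,0,0]]}}

```text
t: 12.7
tool_pos: [598.3, 60.4, 52.9]
orientation: [3.142, 0.0, -2.745]
ft_force: [0.6, 0.5, -0.0]
width: 0.005
grip_force: 0.0
```

Request:
{"method": "servo_tool", "body": {"increments": [[0,0,-1,0,0,0,0],[0,0,-1,0,0,0,0],[0,0,-1,0,0,0,0],[0,0,0,0,0,0,0]]}}

```text
t: 13.1
tool_pos: [598.1, 60.3, 49.7]
orientation: [3.142, -0.0, -2.745]
ft_force: [-0.0, 0.7, 0.3]
width: 0.004
grip_force: 0.0
```

Request:
{"method": "servo_tool", "body": {"increments": [[0,0,-1,0,0,0,0],[0,0,-1,0,0,0,0],[0,0,0,0,0,0,0]]}}

```text
t: 13.4
tool_pos: [598.3, 60.4, 47.8]
orientation: [-3.142, -0.0, -2.745]
ft_force: [0.7, 0.2, -0.3]
width: -0.001
grip_force: 0.0
```

Request:
{"method": "servo_tool", "body": {"increments": [[0,0,-1,0,0,0,0],[0,0,-1,0,0,0,0],[0,0,0,0,0,0,0]]}}

```text
t: 13.7
tool_pos: [598.4, 60.4, 46.0]
orientation: [-3.141, 0.0, -2.745]
ft_force: [-0.4, -0.0, 2.9]
width: -0.002
grip_force: 1.5
```

Request:
{"method": "servo_tool", "body": {"increments": [[0,0,-1,0,0,0,0],[0,0,-1,0,0,0,0],[0,0,0,0,0,0,0]]}}

```text
t: 14.0
tool_pos: [598.4, 60.4, 44.1]
orientation: [-3.141, 0.0, -2.745]
ft_force: [-1.2, 0.0, 5.1]
width: 0.001
grip_force: 2.6
```

Request:
{"method": "servo_tool", "body": {"increments": [[0,0,-1,0,0,0,0],[0,0,-1,0,0,0,0],[0,0,0,0,0,0,0]]}}

```text
t: 14.3
tool_pos: [598.3, 60.4, 42.7]
orientation: [-3.141, 0.0, -2.744]
ft_force: [-3.6, -0.4, 9.6]
width: -0.002
grip_force: 5.0
```

Request:
{"method": "servo_tool", "body": {"increments": [[0,0,-0.7,0,0,0,0],[0,0,0,0,0,0,0]]}}

```text
t: 14.5
tool_pos: [598.4, 60.4, 42.7]
orientation: [-3.141, 0.001, -2.744]
ft_force: [-5.3, 0.5, 14.9]
width: -0.003
grip_force: 7.5
```

Request:
{"method": "servo_tool", "body": {"increments": [[-0.5,-0.2,-0.5,0,0,0,0],[-0.3,-0.1,-0.4,0,0,0,0],[0,0,0,0,0,0,0]]}}

```text
t: 14.8
tool_pos: [598.4, 60.4, 42.7]
orientation: [-3.141, 0.003, -2.744]
ft_force: [-6.1, 0.9, 19.6]
width: 0.0
grip_force: 9.7
```

Run:
```python
from cell import *
import numpy as np
from h import *
a=[]
for i in range(4):
    f=grab_frame("side");s=get_state();a.append(np.r_[s["tool_pos"],s["ft_force"],s["grip_force"]])
print(np.mean(a,0).round(2),s["t"])
g=f["frame"].max(2).astype(int)
for v in range(180,194):print(v,''.join('#' if x<90 else '.' for x in g[v,255:300]))
```

```text
[598.44  60.38  42.64  -6.23   1.11  19.11   9.69] 15.0
180 ...........######.###.#......................
181 ............#####.##.........................
182 ............#####.#..........................
183 ............########.........................
184 ............########.......................##
185 ............########.......................##
186 ............########.........................
187 ............########.........................
188 ............########.........................
189 .............######..........................
190 .............####............................
191 .............................................
192 .............................................
193 .............................................
```

Run:
```python
import pickle
from cell import *
from h import *
d=pickle.load(open("f0.pkl","rb"))["side"]
i=cv2.imread("pics/i.png")[6::12,6::12].max(2)/1.6
n=np.mean([grab_frame("side")["frame"].max(2) for _ in range(8)],0)
def cross(col,v0):
    for v in range(len(col)-1):
        if col[v]<90<=col[v+1]:yield round(v0+v+(90-col[v])/(col[v+1]-col[v]),2)
for c in(268,269,270,271,272):print(c,"before",list(cross(i[25:45,c-255],175)),"now",list(cross(n[175:195,c],175)))
for z in(39,34):print(z,proj(d,[598,60.3,z+16]))
# cover near-rail edge: bright cover top -> dark rail; step along the cover, before vs now
for c in range(257,295,4):
    f=lambda col:int(np.argmin(np.diff(col)))
    print(c,"i",i[36:50,c-255].round().astype(int),"n",n[186:200,c].round().astype(int))
```

```text
268 before [np.float64(189.13)] now [np.float64(190.34)]
269 before [np.float64(189.35)] now [np.float64(190.62)]
270 before [np.float64(189.52)] now [np.float64(190.37)]
271 before [np.float64(189.31)] now [np.float64(190.06)]
272 before [np.float64(189.17)] now [np.float64(189.81)]
39 [270.60473659 187.16003963]
34 [270.78367317 188.45092512]
257 i [126 126 124 126 125 125 127 128 123 111  92  87  88  80] n [126 126 125 124 126 126 126 125 128 122 107  89  84  83]
261 i [126 125 123 126 126 126 123 128 125 116 100  90  89  83] n [126 126 125 125 126 127 126 124 126 126 114  92  85  84]
265 i [123 117 123 127 126 126 126 126 124 119 100  90  85  86] n [126 127 127 126 125 126 126 124 126 125 118 106 108 122]
269 i [ 72  71  70  81 106 127 132 125 128 119 111  97 100  95] n [ 72  71  73  69  73 100 148 185 205 212 212 197 166 144]
273 i [ 73  73  82 101 122 125 127 126 127 126 113 104 107 115] n [ 72  70  69  75 115 180 212 214 212 213 213 196 149 120]
277 i [125 131 124 130 146 159 159 159 159 159 159 131 111 120] n [214 217 216 215 214 212 212 214 212 213 214 208 178 131]
281 i [133 150 159 159 159 159 159 159 159 159 159 145 117 128] n [212 213 214 212 213 213 214 214 214 213 214 215 196 144]
285 i [159 159 159 159 159 159 159 159 159 159 159 159 118 111] n [213 213 214 213 214 214 213 214 215 215 215 215 204 166]
289 i [159 159 159 159 159 159 159 159 159 159 159 159 122 111] n [213 214 215 214 214 215 214 214 215 216 205 190 194 187]
293 i [159 159 159 159 159 147 122 110 116 136 159 159 159 159] n [210 216 216 216 214 209 198 185 170 149 137 145 157 154]
```

```bash
python3 -c "
from cell import *
s=get_state();print(s['t'],s['tool_pos'],s['ft_force'])
print(close_job())"
```

```text
15.4 [598.42725044  60.36645474  42.63211063] [-4.66939655  0.72548464 18.39147424]
the job is handed in; nothing more can be done
None
```

I slid the cover about 26 mm along the channel until it dropped onto the dowels, then pressed it home and handed the job in at 15.4 s, still pressing with about 18 N; no verdict was returned, but the hard stop and the camera-measured drop both fit a fully seated cover.

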